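# Fit the battery pack of a work lamp under its spring clip

## Robot

A 6-joint arm with a two-finger parallel gripper is mounted at the origin on the work surface. World frame = base frame: x ahead of the robot, y to its left, z up, the work surface at z = 0. Lengths are in mm, angles in rad, forces in N, time in s.
With the tool pointing down it reaches from about 350 to 875 mm from the base axis. Payload 4.2 kg.
Tool frame: the origin (TCP) lies on the centre line of the jaws, within the pads' length; the fingertips stand 14 mm ahead of it and the grasp point (between the pads) lies 5 mm behind it (tcp_to_tips is the distance from the TCP to the fingertips, in mm); z points along the fingers, y is the direction in which the jaws open and shut (so a half turn about z gives the same grasp; the last joint's range is limited). The gripper opens to 85 mm and grips with 20 to 120 N. Pads are 22 mm wide; open, the fingers measure 114 mm over their backs; the gripper's body (76 mm by 85 mm) begins 54 mm behind the grasp point. The pads swing forward as they close: fully open they stand 13 mm farther back than shut.
Start: joints at [-0.926, 0.385, 0.008, 0, -1.194, -0.259], TCP at [235.201, -579.033, 211.312] pointing down, gripper open.
Joint ranges: [-3.14, 3.14], [-1.21, 2.06], [-1.07, 1.41], [-3.16, 2.05], [-2.99, -0.16], [-3.1, 3.1]. Speed limits (rad/s): [2.79, 2.79, 3.14, 3.14, 3.14, 3.14].

## Interface

Orientations are given as a unit quaternion [x, y, z, w].
In Python, from bench import read_state, get_image, job_done, tcp_to_tips gives the robot as it stands. The module is installed in compiled form; this text tells all that it offers.
- The arm moves only by the tool play_rows, never from a script. Its argument "targets" is a list of rows, each an object of numbers: "gripper": the gripper's target within -1 to 1 (shut at 1, half-way at 0, fully open at -1); "tx", "ty", "tz": the shift along the tool's x, y, z scaled (see below); "spin": the turn about the tool's z scaled (see below). A call has 1 to 12 rows; each row is the pose to reach, as a shift and turn from the pose commanded when the call began, along the tool's axes at that moment; what a row does not reach only later rows make up. The controller multiplies each number of a shift by 0.25 m and each number of a turn by pi/4 rad. A row lasts 1/8 s, in which the tool goes at most 62.5 mm and 10.7 degrees, less where a joint would pass 70% of its speed; a pose out of reach is approached as far as the arm can. A call with a number of a shift or a turn outside -1 to 1 is refused whole. A call with a gripper value outside its range is refused whole. The fingers move at their own pace and stop on an object; the grip force is fixed at half the most. Time passes only in rows, so rows that repeat a pose let the fingers close. It gives the time, the measured TCP pose, the force and the opening at its end, in the units of the state.
- read_state(): the state, without advancing time (a new reading comes with each control period).
- get_image(name): name is "side" or "top" or "wrist"; returns a dict with "frame" (384x512x3 uint8, red, green, blue), "depth" (384x512 float32, mm along the optical axis (not along the pixel's ray), 0 where there is no reading), "mtx" (3x3 intrinsics, pixels), "world_to_cam" (4x4, takes a point from world to camera coordinates). Camera axes: x right, y up, looking along -z (the intrinsics and any distortion apply to the point x, -y, -z); pixel columns grow to the right and rows downward; lengths in mm; the calibration is good to about 2 mm. A picture is of the moment at which its call begins.
- job_done(): hands the job in, once; it reports no verdict.
The state is a dict: "clock": time; "joints": joint angles; "joint_vel": joint speeds; "joint_efforts": joint torques, N m; "position": TCP position; "ee_rot": TCP orientation; "contact_force": force on the tool from outside, world axes, zero at the start; "wrist_torque": the same for the moment, N m; "gripper_width": finger opening in mm.
Only numpy, scipy, OpenCV 4.12 (cv2) and the standard library are available. Lean on these libraries where they do the work, as an engineer would, in place of code of your own. Each camera call takes 0.05 s, during which the arm holds its last target.

## Task

The work lamp lies on its face on the bench with a battery pack standing in the bay at its back, too high and too far back to go under the steel leaf-spring clip. With your fingertips on top of the pack, behind its raised thumb ledge, press it down hard against the sprung contacts and, keeping it pressed, slide it forward under the clip until it is fully home against the end wall of the bay; then let go. Do not lift the pack or pick anything up, and leave everything else on the bench where it is.

Things in the scene. Friction and masses are not known exactly. Their poses are not given: they have to be found in the camera images.
- lamp: Grey LED work lamp with black rubber rim, lying face down, 250 x 224 mm, heavy, does not move; tubular stand folded flat round its +x end (to x = 175, y = +-135, top 35 mm high). Origin: centre of its underside, on the bench, z up; x is the direction in which the pack slides home, y across the bay.
- bay_end (a point): Middle of the inner face of the bay's end wall, at bay floor height: lamp x = 82 mm, 42 mm above the bench. The black bay is open on top and runs back from here to a sill at lamp x = -82 (top 60 mm high); side walls y = +-37 inside, 5 mm thick, top 72 mm high. End wall top 90 mm, with the clip's mount on it to 100 mm.
- clip_nose (a point): Lower edge of the upturned nose of the steel leaf-spring clip (38 mm wide) that slopes down from the end wall towards lamp -x; lamp x = 38 mm, 92.4 mm above the bench at rest. Ahead of it the clip's lowest point (lamp x = 50) is 88 mm high. The pack's top must be below the nose to go under; the clip then bears and drags on it. Clip top below 101 mm.
- pack: Battery pack in the bay, black box with grey top, 110 (x) x 70 x 44 (z) mm, 0.36 to 0.54 kg, loose, 2 mm play each side. Origin: centre of its underside; axes as the lamp's. At the start its origin is at lamp x = -18 to -24 mm, its top about 99 mm above the bench. Home, front face against the end wall, its origin is at lamp x = +27 mm.
- pack_top (a point): Centre of the pack's top face, 44 mm above its origin, at the foot of the black thumb ledge that stands across the top: 46 mm wide (y), 5 mm high, 6 mm thick (from 2 mm behind this point to 4 mm ahead of it). Behind the ledge the top is flat, with low ribs, for 53 mm.
- contacts (a joint): How far the level sprung contact block under the pack is pressed down, m: 0.001 under the pack alone, 0.010 at its stop; pack top = 100 mm minus this. Block: 124 mm long, centred on the lamp's origin; press within 50 mm of that. The pack clears the nose from about 0.0075; fingers need about 10 N for that, 14 N for the stop. Home and let go: about 0.008.
- clip (a joint): Angle of the leaf-spring clip, rad: 0 at rest; grows as its tip is pushed up: about 0.06 over the pack pressed to the stop, 0.11 once the pack is let go.
- spare_pack: Spare battery pack, same as the other, lying on the bench beside the lamp, at its +y side. Leave alone. Origin: centre of its underside.
- screwdriver: Screwdriver, 200 mm long, black handle, lying on the bench beside the lamp, at its -y side. Leave alone. Origin at mid-length, underside.
- spanner: Steel spanner, 170 mm long, lying flat to the right. Leave alone.
- screw_jar: Amber glass jar, 68 mm across, 95 mm high, to the right. Leave alone.
- mug: White mug, 82 mm across, 90 mm high, to the left. Leave alone.
- tape_roll: Grey roll of tape, 104 mm across, 25 mm high, lying flat to the left. Leave alone.
- tin: Tin, 60 mm across, 120 mm high, to the right. Leave alone.
Not all that is in view belongs to the job. Leave any pink, red or turquoise look-alike of the pack alone.

How it is judged (in metres and radians):
On the way, in this order (a step that is already met when the one before it is completed fails the run):
1. the pack is pressed down on its sprung contacts by the fingers (value of joint contacts above 0.005 m and contact force between the fingers and pack above 4 N), for 0.1 s.
2. the pack is home under the clip (x of pack in the frame of lamp above 0.022 m and value of joint clip above 0.03 rad), for 0.1 s.
At the end, for the whole second after the job is handed in: The pack is against the end wall of the bay (within 5 mm), level within about 3 degrees and at rest, held down on its contacts (pressed at least 5 mm) by the leaf-spring clip bearing on its top, and nothing touches it any more (x of pack in the frame of lamp above 0.022 m and z of pack in the frame of lamp below 0.0525 m and value of joint clip above 0.05 rad and value of joint contacts above 0.005 m and angle between pack's own z axis and vertical below 0.06 rad and linear speed of pack below 0.01 m/s).
It fails at once if the pack is lifted or tipped out of the bay (z of pack in the frame of lamp above 0.064 m or angle between pack's own z axis and vertical above 0.3 rad).
It fails at once if something else on the bench is moved (distance of any of spare_pack, screwdriver, spanner, screw_jar, mug, tape_roll, tin from where it was at the start of the episode above 0.02 m).
It also fails if it takes over 45 s, if anything falls off the work surface, if the arm or the gripper's body presses on something with over 40 N, if the wrist force passes 120 N, or if a joint passes its speed limit or range.

## Working session

There is one attempt and no reset: what is moved stays moved. The work goes in short steps, Python scripts to look and compute and a tool call to move; the robot and the scene stay as the last step left them, time stands still between calls to the robot, and variables do not carry over. Pictures are saved under pics/ and viewed, and the job is handed in when it is done.

Besides the shell and the picture viewer there is one more tool, called as a command line: name --argument value ..., lists and objects as JSON in quotes. play_rows: Moves the arm, as the interface text tells. Its arguments: {"type":"object","properties":{"targets":{"type":"array","items":{"type":"object","properties":{"gripper":{"type":"number"},"tx":{"type":"number","minimum":-1,"maximum":1},"ty":{"type":"number","minimum":-1,"maximum":1},"tz":{"type":"number","minimum":-1,"maximum":1},"spin":{"type":"number","minimum":-1,"maximum":1}}}}},"required":["targets"]}

```bash
mkdir -p pics
cat > h.py <<'E'
import numpy as np,cv2
from bench import *
def save(n,f):
    im=get_image(n); cv2.imwrite(f'pics/{f}.png',cv2.cvtColor(im['frame'],cv2.COLOR_RGB2BGR)); np.savez(f'{f}.npz',**im); return im
def world(im,u,v,d=None):
    K=im['mtx']; d=im['depth'][int(v),int(u)] if d is None else d
    x=(u-K[0,2])/K[0,0]*d; y=(v-K[1,2])/K[1,1]*d
    return (np.linalg.inv(im['world_to_cam'])@np.array([x,-y,-d,1]))[:3]
def cloud(im):
    K=im['mtx']; d=im['depth']; v,u=np.mgrid[:384,:512]
    P=np.stack([(u-K[0,2])/K[0,0]*d,-(v-K[1,2])/K[1,1]*d,-d,np.ones_like(d)],-1)
    return (P@np.linalg.inv(im['world_to_cam']).T)[...,:3]
E
python3 - <<'E'
from h import *
s=read_state();print(s, tcp_to_tips)
for n in('top','side','wrist'):
    im=save(n,n+'0');print(n,im['world_to_cam'].round(3).tolist(),im['mtx'].tolist(),[k for k in im])
a=cv2.hconcat([cv2.imread('pics/top0.png'),cv2.imread('pics/side0.png')])
E
```

```text
{'clock': 0.0, 'joints': array([-9.26429355e-01,  3.85559528e-01,  6.62169289e-03, -4.92350729e-04,
       -1.19400329e+00, -2.58601464e-01]), 'joint_vel': array([-0.00314544, -0.00059526,  0.00150554,  0.00024948,  0.00071313,
        0.00116274]), 'joint_efforts': array([-9.01140593e-04, -3.92291451e+01,  1.88399041e+01,  4.18629661e+00,
       -4.60869516e-03,  2.26988595e-05]), 'position': array([ 234.94482782, -578.47948455,  210.21921028]), 'ee_rot': array([-1.91599728e-01,  9.81472538e-01,  1.06477445e-03, -2.62006919e-04]), 'contact_force': array([ 0.29299637, -1.0622969 , -0.61793099]), 'wrist_torque': array([0.00038291, 0.06705466, 0.01696476]), 'gripper_width': 85.30545282113619} 14.0
top [[0.01, -1.0, -0.01, 4.409], [0.989, 0.009, 0.148, -490.263], [-0.148, -0.011, 0.989, -1467.488], [0.0, 0.0, 0.0, 1.0]] [[470.36052588222054, 0.0, 264.9520169743773], [0.0, 470.36052588222054, 191.72185280860825], [0.0, 0.0, 1.0]] ['frame', 'depth', 'mtx', 'world_to_cam']
side [[-0.917, -0.398, 0.02, 427.115], [0.302, -0.663, 0.685, -178.041], [-0.259, 0.634, 0.729, -1291.514], [0.0, 0.0, 0.0, 1.0]] [[385.6746095749421, 0.0, 260.0203584554462], [0.0, 385.6746095749421, 188.2145581917322], [0.0, 0.0, 1.0]] ['frame', 'depth', 'mtx', 'world_to_cam']
wrist [[-0.375, 0.927, 0.002, 624.004], [-0.878, -0.355, -0.322, 41.836], [-0.298, -0.123, 0.947, -380.514], [0.0, 0.0, 0.0, 1.0]] [[286.8463966844324, 0.0, 255.6863386637235], [0.0, 286.8463966844324, 188.8607975195943], [0.0, 0.0, 1.0]] ['frame', 'depth', 'mtx', 'world_to_cam']
```

View pics/top0.png

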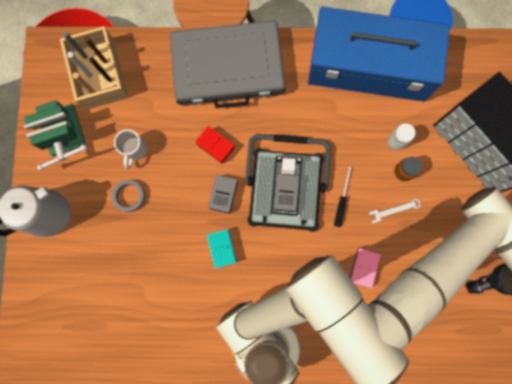

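View pics/side0.png

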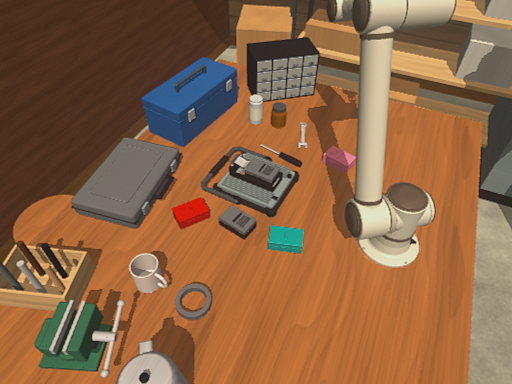

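Top view: the lamp is at about (288,190) with the stand loop and clip at its far (+x) end. Pack candidates are the grey one in the bay (287,190), the grey one on the bench (223,194), and the red (215,144), turquoise (221,248) and pink (366,267) ones. The one in the bay is the pack I want, since the task says it stands in the lamp's bay. I'll confirm that in a crop and measure it.

Run:
```python
import sys; from h import *
im=dict(np.load('top0.npz')); c=cv2.imread('pics/top0.png')[120:245,195:375]
cv2.imwrite('pics/crop0.png',cv2.resize(c,None,fx=4,fy=4,interpolation=cv2.INTER_CUBIC))
P=cloud(im)
for u in (275,288,300):
    print(u,[(v,*P[v,u].round(0).astype(int)) for v in range(145,232,3)])
print([(u,*P[195,u].round(0).astype(int)) for u in range(240,335,3)])
```

```text
275 [(145, np.int64(652), np.int64(-22), np.int64(4)), (148, np.int64(641), np.int64(-22), np.int64(5)), (151, np.int64(629), np.int64(-22), np.int64(15)), (154, np.int64(613), np.int64(-22), np.int64(40)), (157, np.int64(592), np.int64(-22), np.int64(89)), (160, np.int64(587), np.int64(-22), np.int64(69)), (163, np.int64(577), np.int64(-22), np.int64(71)), (166, np.int64(568), np.int64(-22), np.int64(69)), (169, np.int64(558), np.int64(-22), np.int64(71)), (172, np.int64(548), np.int64(-22), np.int64(72)), (175, np.int64(544), np.int64(-23), np.int64(43)), (178, np.int64(533), np.int64(-23), np.int64(45)), (181, np.int64(524), np.int64(-23), np.int64(45)), (184, np.int64(509), np.int64(-22), np.int64(76)), (187, np.int64(496), np.int64(-22), np.int64(99)), (190, np.int64(486), np.int64(-22), np.int64(104)), (193, np.int64(478), np.int64(-23), np.int64(91)), (196, np.int64(468), np.int64(-23), np.int64(98)), (199, np.int64(459), np.int64(-23), np.int64(96)), (202, np.int64(450), np.int64(-23), np.int64(97)), (205, np.int64(440), np.int64(-23), np.int64(99)), (208, np.int64(431), np.i
[... 4314 characters left out ...]
int64(-81), np.int64(94)), (297, np.int64(476), np.int64(-91), np.int64(71)), (300, np.int64(479), np.int64(-102), np.int64(45)), (303, np.int64(480), np.int64(-112), np.int64(44)), (306, np.int64(478), np.int64(-120), np.int64(58)), (309, np.int64(478), np.int64(-130), np.int64(56)), (312, np.int64(478), np.int64(-140), np.int64(54)), (315, np.int64(481), np.int64(-151), np.int64(38)), (318, np.int64(483), np.int64(-162), np.int64(23)), (321, np.int64(487), np.int64(-174), np.int64(-1)), (324, np.int64(487), np.int64(-184), np.int64(-2)), (327, np.int64(487), np.int64(-194), np.int64(-4)), (330, np.int64(486), np.int64(-203), np.int64(5)), (333, np.int64(487), np.int64(-213), np.int64(-1))]
```

View pics/crop0.png

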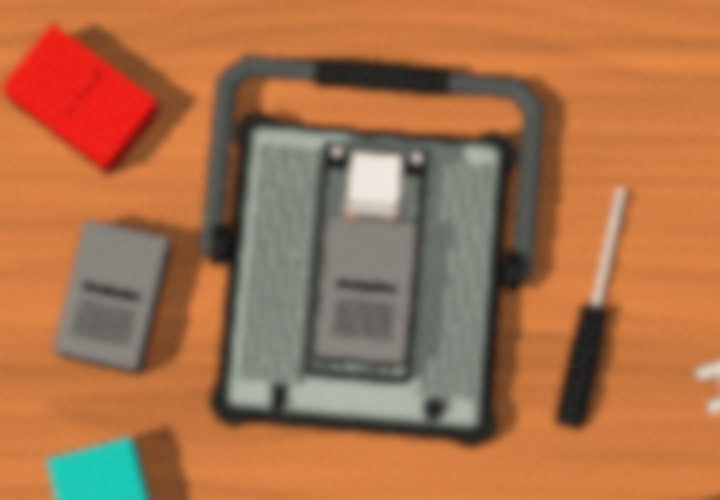

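Run:
```python
from h import *
acc=[]
ims=[get_image('top') for _ in range(6)]
d=np.median([i['depth'] for i in ims],0); im=ims[0]; im['depth']=d
P=cloud(im); np.save('Ptop.npy',P)
x,y,z=P[...,0],P[...,1],P[...,2]
box=(y<70)&(y>-215)&(x>350)&(x<680)
for lo,xm in((82,525),(28,500),(28,585)):
    m=(box&(z>lo)&(x<xm)).astype(np.uint8)
    n,l,st,c=cv2.connectedComponentsWithStats(m); k=1+np.argmax(st[1:,4])
    p=P[l==k][:,:2].astype(np.float32); print(lo,xm,len(p),cv2.minAreaRect(p), p.min(0),p.max(0))
# pack edges: lateral per row, lines fit
m=box&(z>82)
L=[];R=[]
for v in range(188,208):
    us=np.where(m[v])[0]; us=us[(us>262)&(us<310)]
    L.append(P[v,us[0]]);R.append(P[v,us[-1]])
for A in(L,R):
    A=np.array(A); q=np.polyfit(A[:,0],A[:,1],1); print('edge yaw',np.degrees(np.arctan(q[0])),'y at 460',np.polyval(q,460))
# color image edges of lamp: outer rim dark
print([ (u,v) for u,v in [(288,200)]], z[195:207,278:296].mean(), z[195:207,278:296].std())
```

```text
82 525 739 ((477.3260498046875, -54.886436462402344), (70.86109924316406, 100.26949310302734), 85.6504135131836) [425.322   -93.04118] [524.71387  -16.621992]
28 500 2401 ((434.876220703125, -47.560569763183594), (226.03041076660156, 130.11013793945312), 89.94673156738281) [ 369.7312  -160.53036] [499.96036  65.48439]
28 585 4034 ((477.58807373046875, -47.733985900878906), (226.05711364746094, 215.2229766845703), 89.85455322265625) [ 369.7312 -160.9953] [584.91296  65.48439]
edge yaw -4.894302193096115 y at 460 -19.493151423514078
edge yaw -6.358571952671884 y at 460 -86.64281582732431
[(288, 200)] 98.8095937895425 1.479199580075033
```

Crop confirms it: the grey-topped pack sits in the black bay behind the pale clip, and the ledge is at crop (365,285). The lamp's x axis is at a yaw of about -5°. Next I move over it with the jaws shut.

play_rows --targets '[{"gripper": 1,"tx": -0.06,"ty": 0.07,"tz": 0,"spin": 0},{"gripper": 1,"tx": -0.18,"ty": 0.2,"tz": 0,"spin": 0},{"gripper": 1,"tx": -0.32,"ty": 0.36,"tz": 0,"spin": 0},{"gripper": 1,"tx": -0.46,"ty": 0.52,"tz": 0,"spin": 0},{"gripper": 1,"tx": -0.58,"ty": 0.66,"tz": 0,"spin": 0},{"gripper": 1,"tx": -0.68,"ty": 0.77,"tz": 0,"spin": 0},{"gripper": 1,"tx": -0.736,"ty": 0.832,"tz": 0,"spin": 0},{"gripper": 1,"tx": -0.736,"ty": 0.832,"tz": 0,"spin": 0}]'

```text
clock: 1.45
position: [327.8, -316.2, 211.8]
ee_rot: [-0.193, 0.981, -0.0, 0.0]
contact_force: [-0.0, -0.6, -0.2]
gripper_width: -0.1
```

play_rows --targets '[{"gripper": 1,"tx": -0.06,"ty": 0.07,"tz": 0,"spin": 0.05},{"gripper": 1,"tx": -0.18,"ty": 0.2,"tz": 0,"spin": 0.15},{"gripper": 1,"tx": -0.32,"ty": 0.36,"tz": 0,"spin": 0.3},{"gripper": 1,"tx": -0.46,"ty": 0.52,"tz": 0,"spin": 0.42},{"gripper": 1,"tx": -0.58,"ty": 0.66,"tz": 0,"spin": 0.52},{"gripper": 1,"tx": -0.68,"ty": 0.77,"tz": 0,"spin": 0.58},{"gripper": 1,"tx": -0.736,"ty": 0.832,"tz": 0,"spin": 0.6},{"gripper": 1,"tx": -0.736,"ty": 0.832,"tz": 0,"spin": 0.6},{"gripper": 1,"tx": -0.736,"ty": 0.832,"tz": 0,"spin": 0.6}]'

```text
clock: 2.58
position: [419.4, -55.9, 211.2]
ee_rot: [0.043, 0.999, -0.0, -0.0]
contact_force: [0.6, -0.3, -0.1]
gripper_width: 0.3
```

Run:
```python
from h import *
s=read_state();print(s['clock'],s['position'],s['ee_rot'],s['contact_force'],s['gripper_width'],s['joints'])
im=save('wrist','w1');save('top','t1');save('side','s1')
print(np.linalg.inv(im['world_to_cam'])[:3,3])
```

```text
2.575 [419.44281276 -55.86612776 211.20036028] [ 4.30338339e-02  9.99073581e-01 -9.68536272e-05 -2.45715711e-04] [ 0.64412364 -0.3033879  -0.13521938] 0.3396416029137456 [ 2.54874618e-01  3.29894708e-02 -4.51078632e-01  4.62213721e-05
 -1.08725487e+00 -1.91178670e+00]
[336.35146266 -48.95059246 373.23029889]
```

View pics/w1.png

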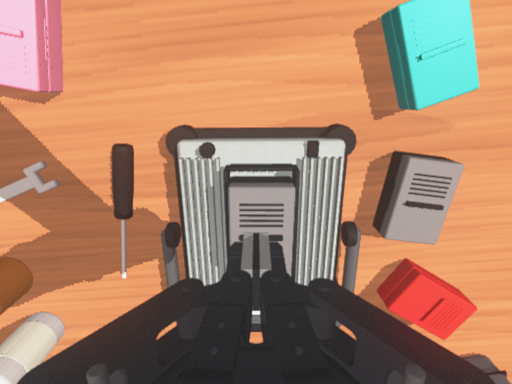

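Run:
```python
from h import *
c=cv2.imread('pics/w1.png')[120:300,160:360]
cv2.imwrite('pics/crop1.png',cv2.resize(c,None,fx=3.2,fy=3.2,interpolation=cv2.INTER_CUBIC))
im=dict(np.load('w1.npz'));P=cloud(im)
print([(v,*P[v,243].round(0).astype(int).tolist()) for v in range(160,262,4)])
print([(u,*P[200,u].round(0).astype(int).tolist()) for u in range(220,304,3)])
```

```text
[(160, 412, -71, 41), (164, 415, -71, 49), (168, 417, -70, 59), (172, 426, -72, 41), (176, 426, -71, 61), (180, 425, -70, 77), (184, 426, -70, 89), (188, 427, -70, 98), (192, 432, -70, 97), (196, 436, -71, 99), (200, 441, -71, 98), (204, 445, -71, 99), (208, 449, -72, 98), (212, 454, -72, 98), (216, 458, -73, 98), (220, 462, -73, 99), (224, 468, -74, 97), (228, 472, -74, 98), (232, 477, -75, 97), (236, 407, -62, 239), (240, 407, -62, 243), (244, 407, -61, 247), (248, 408, -61, 251), (252, 407, -61, 255), (256, 407, -61, 259), (260, 407, -61, 262)]
[(220, 455, -102, 52), (223, 460, -100, 42), (226, 449, -92, 72), (229, 439, -85, 97), (232, 439, -82, 98), (235, 440, -79, 98), (238, 440, -76, 99), (241, 440, -73, 98), (244, 440, -70, 98), (247, 441, -67, 98), (250, 441, -64, 97), (253, 441, -61, 98), (256, 441, -58, 98), (259, 442, -55, 98), (262, 442, -52, 99), (265, 443, -49, 98), (268, 443, -45, 97), (271, 443, -42, 98), (274, 444, -39, 97), (277, 443, -36, 99), (280, 443, -33, 99), (283, 444, -30, 98), (286, 444, -27, 97), (289, 445, -24, 98), (292, 445, -21, 98), (295, 456, -15, 71), (298, 467, -8, 43), (301, 464, -5, 51)]
```

View pics/crop1.png

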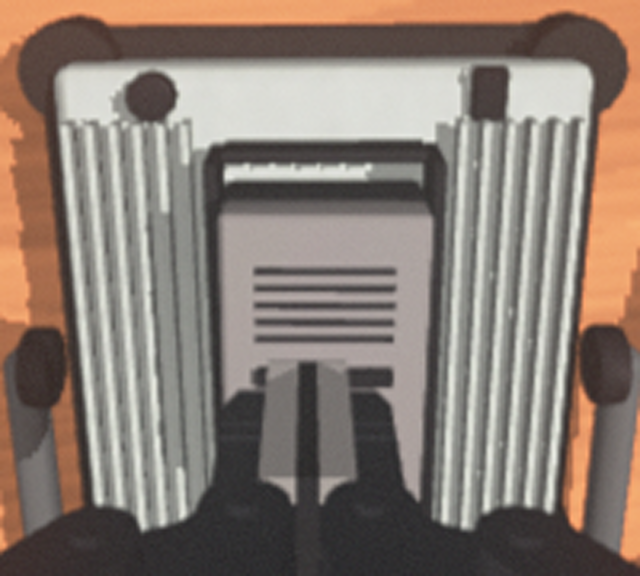

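Wrist crop: the pack's rear edge is at row 197 and the foot of the ledge's rear face at row 367, with the ledge centred at column 323. In world terms the rear edge is x≈427 and the ledge x≈480. That is 53 mm apart, as stated, and the top at z≈98 fits. The yaw matches the tool to within about 0.5°. I'll move to a point behind the ledge, just above the top.

play_rows --targets '[{"gripper": 1,"tx": -0.06,"ty": 0.006,"tz": 0,"spin": 0},{"gripper": 1,"tx": -0.14,"ty": 0.017,"tz": 0.05,"spin": 0},{"gripper": 1,"tx": -0.18,"ty": 0.017,"tz": 0.14,"spin": 0},{"gripper": 1,"tx": -0.18,"ty": 0.017,"tz": 0.24,"spin": 0},{"gripper": 1,"tx": -0.18,"ty": 0.017,"tz": 0.32,"spin": 0},{"gripper": 1,"tx": -0.18,"ty": 0.017,"tz": 0.36,"spin": 0},{"gripper": 1,"tx": -0.18,"ty": 0.017,"tz": 0.36,"spin": 0},{"gripper": 1,"tx": -0.18,"ty": 0.017,"tz": 0.36,"spin": 0}]'

```text
clock: 3.72
position: [465.7, -54.7, 122.1]
ee_rot: [0.043, 0.999, 0.0, 0.001]
contact_force: [0.0, 0.2, 0.7]
gripper_width: -0.1
```

Run:
```python
from h import *
save('wrist','w2');save('side','s2')
c=cv2.imread('pics/w2.png')[120:384,100:420]
d=cv2.imread('pics/s2.png')[130:230,190:320]
cv2.imwrite('pics/crop2.png',cv2.hconcat([cv2.resize(c,(384,317)),cv2.resize(d,(412,317),interpolation=cv2.INTER_CUBIC)]))
```

```text
(no output)
```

View pics/crop2.png

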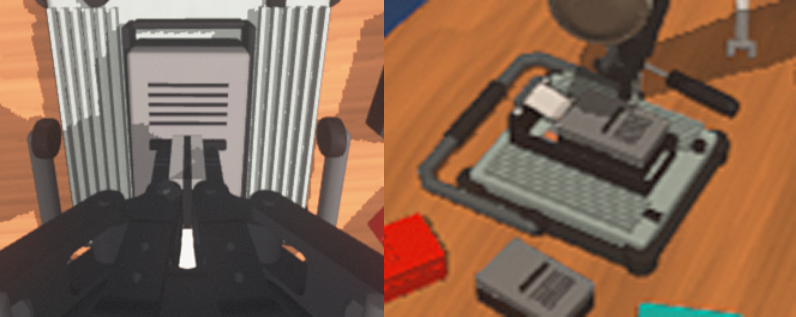

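Run:
```python
from h import *
im=dict(np.load('s2.npz'));M=im['world_to_cam'];K=im['mtx']
def pr(p):
    q=M@np.array([*p,1]);return K[0,2]+K[0,0]*q[0]/-q[2],K[1,2]-K[1,1]*q[1]/-q[2]
s=read_state()
c=cv2.imread('pics/s2.png')[110:220,190:320];f=5
c=cv2.resize(c,None,fx=f,fy=f,interpolation=cv2.INTER_CUBIC)
for p,col in(((465.7,-54.7,108),(0,0,255)),((465.7,-54.7,99),(0,255,0)),((482,-57,99),(255,0,0))):
    u,v=pr(p);print(u,v);cv2.circle(c,(int((u-190+.5)*f),int((v-110+.5)*f)),4,col,1)
cv2.imwrite('pics/crop3.png',c)
```

```text
266.7322548696998 167.64855825446315
266.6504751371093 169.47504811892662
262.7013223318704 167.74921291814843
```

View pics/crop3.png

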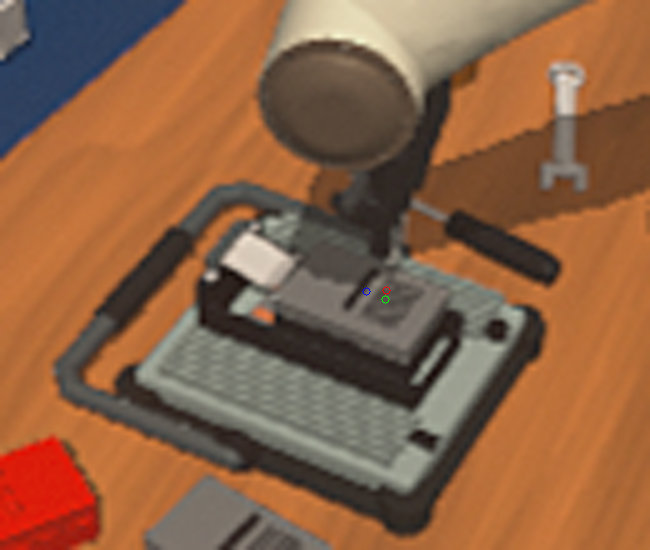

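Run:
```python
from h import *
im=dict(np.load('s2.npz'));P=cloud(im)
for u in (265,266,267,268):print(u,[(v,*P[v,u].round(0).astype(int).tolist()) for v in range(154,176)])
im=dict(np.load('w2.npz'));P=cloud(im)
for u in (249,263):print(u,[(v,*P[v,u].round(0).astype(int).tolist()) for v in range(225,275,3)])
```

```text
265 [(154, 457, -11, 212), (155, 457, -10, 208), (156, 458, -14, 199), (157, 468, -40, 170), (158, 467, -38, 168), (159, 468, -41, 160), (160, 468, -42, 155), (161, 469, -43, 148), (162, 506, -139, 48), (163, 486, -88, 94), (164, 481, -75, 103), (165, 480, -73, 100), (166, 479, -70, 98), (167, 478, -68, 95), (168, 475, -61, 97), (169, 473, -56, 97), (170, 471, -52, 97), (171, 468, -45, 99), (172, 467, -42, 98), (173, 464, -35, 100), (174, 463, -33, 97), (175, 461, -28, 97)]
266 [(154, 456, -17, 207), (155, 457, -19, 201), (156, 456, -18, 197), (157, 466, -44, 168), (158, 465, -42, 164), (159, 464, -39, 163), (160, 464, -40, 158), (161, 463, -38, 155), (162, 502, -139, 50), (163, 481, -85, 99), (164, 479, -82, 97), (165, 477, -76, 99), (166, 476, -74, 95), (167, 474, -68, 96), (168, 471, -60, 100), (169, 470, -59, 96), (170, 468, -55, 95), (171, 465, -48, 97), (172, 463, -43, 98), (173, 459, -34, 103), (174, 461, -37, 94), (175, 459, -32, 94)]
267 [(154, 457, -28, 198), (155, 455, -23, 198), (156, 456, -27, 189), (157, 462, -44, 169), (158, 460, -38, 170), (159, 462, -43, 161), (160, 
[... 867 characters left out ...]
, 477, -61, 98), (234, 453, -58, 148), (237, 454, -58, 150), (240, 453, -57, 154), (243, 454, -57, 157), (246, 454, -57, 160), (249, 453, -57, 164), (252, 454, -57, 165), (255, 454, -57, 168), (258, 453, -57, 171), (261, 454, -57, 173), (264, 453, -57, 176), (267, 454, -57, 177), (270, 454, -57, 180), (273, 453, -57, 183)]
263 [(225, 473, -50, 98), (228, 476, -51, 98), (231, 478, -51, 98), (234, 454, -50, 148), (237, 454, -50, 151), (240, 455, -50, 153), (243, 454, -50, 158), (246, 454, -50, 161), (249, 454, -51, 163), (252, 455, -51, 165), (255, 454, -51, 169), (258, 454, -51, 171), (261, 454, -51, 174), (264, 455, -51, 174), (267, 454, -51, 178), (270, 455, -51, 178), (273, 453, -51, 184)]
```

Here two readings disagree. By the stated 14 mm the tips should be at z≈108, but both the side and wrist depth put the lowest finger point at about z≈140. I'll check again before pressing.

Run:
```python
from h import *
s=read_state();print(s['clock'],s['position'],s['joints'],s['contact_force'],tcp_to_tips)
im=save('side','s3');P=cloud(im)
for u in (266,268):print(u,[(v,*P[v,u].round(0).astype(int).tolist()) for v in range(156,168)])
im=save('wrist','w3');print(np.linalg.inv(im['world_to_cam'])[:3,3])
im=save('top','t3')
for n in('t1','t3'):
  P=cloud(dict(np.load(n+'.npz')));print([P[v,u].round(0).tolist() for v,u in((195,286),(200,286),(185,286))])
# earlier pose (TCP z 211): tip from s1 and w1
im=dict(np.load('s1.npz'));P=cloud(im)
m=(P[...,0]>395)&(P[...,0]<440)&(abs(P[...,1]+56)<25)&(P[...,2]>120)&(P[...,2]<260);print('s1 min z',np.sort(P[m][:,2])[:12])
im=dict(np.load('w1.npz'));P=cloud(im)
m=(P[...,0]>395)&(P[...,0]<440)&(abs(P[...,1]+56)<25)&(P[...,2]>120)&(P[...,2]<260);print('w1 min z',np.sort(P[m][:,2])[:12])
```

```text
3.825 [465.51235178 -54.65465536 122.17384363] [ 2.31153801e-01  2.11319279e-01 -4.92888039e-01  2.07847267e-04
 -8.64587294e-01 -1.88739168e+00] [0.32917351 0.31964852 0.06037355] 14.0
266 [(156, 457, -20, 195), (157, 465, -41, 170), (158, 464, -40, 167), (159, 466, -44, 159), (160, 465, -44, 154), (161, 464, -40, 153), (162, 502, -139, 50), (163, 481, -85, 99), (164, 479, -81, 98), (165, 478, -78, 96), (166, 476, -73, 96), (167, 474, -68, 96)]
268 [(156, 459, -43, 175), (157, 459, -45, 169), (158, 460, -47, 163), (159, 460, -50, 156), (160, 461, -50, 150), (161, 458, -43, 153), (162, 459, -47, 144), (163, 494, -141, 46), (164, 473, -85, 97), (165, 471, -80, 97), (166, 469, -74, 98), (167, 467, -71, 96)]
[381.89680423 -47.87202701 283.92916791]
[[402.0, -39.0, 588.0], [392.0, -40.0, 585.0], [422.0, -39.0, 589.0]]
[[422.0, -44.0, 443.0], [425.0, -48.0, 336.0], [437.0, -43.0, 494.0]]
s1 min z [230.68688387 231.5445934  233.70182429 237.53865644 238.01737067
 238.05359095 238.76755136 238.977037   239.62039042 240.24987046
 240.66926576 241.77540518]
w1 min z [232.81730972 232.88426032 233.32121552 233.32581532 233.39925628
 233.54965077 233.63074823 233.64057554 233.78599261 233.79062067
 233.81287711 233.96084171]
```

View pics/w3.png

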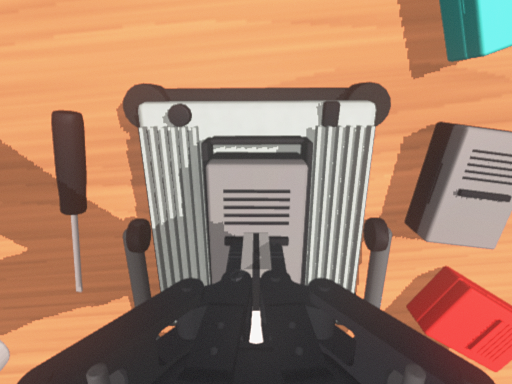

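Both views again put the visible fingers' lower end about 20 mm above the TCP, not 14 mm below it. I'll let touch decide with a guarded descent, reading the force after each short step.

play_rows --targets '[{"gripper": 1,"tx": 0,"ty": 0,"tz": 0.016,"spin": 0},{"gripper": 1,"tx": 0,"ty": 0,"tz": 0.032,"spin": 0},{"gripper": 1,"tx": 0,"ty": 0,"tz": 0.032,"spin": 0}]'

```text
clock: 4.35
position: [464.4, -54.8, 112.8]
ee_rot: [0.043, 0.999, -0.0, -0.001]
contact_force: [0.3, -0.8, -0.3]
gripper_width: 0.3
```

play_rows --targets '[{"gripper": 1,"tx": 0,"ty": 0,"tz": 0.012,"spin": 0},{"gripper": 1,"tx": 0,"ty": 0,"tz": 0.012,"spin": 0}]'

```text
clock: 4.6
position: [464.7, -54.8, 110.0]
ee_rot: [0.043, 0.999, -0.0, -0.0]
contact_force: [0.7, -0.3, 0.6]
gripper_width: 0.1
```

play_rows --targets '[{"gripper": 1,"tx": 0,"ty": 0,"tz": 0.012,"spin": 0},{"gripper": 1,"tx": 0,"ty": 0,"tz": 0.012,"spin": 0}]'

```text
clock: 4.85
position: [464.6, -54.8, 107.1]
ee_rot: [0.043, 0.999, -0.0, -0.0]
contact_force: [0.2, -0.5, -0.3]
gripper_width: 0.3
```

Run:
```python
from h import *
s=read_state();print(s['position'],s['contact_force'],s['wrist_torque'])
save('wrist','w4');im=save('side','s4');P=cloud(im)
for u in (266,268):print(u,[(v,*P[v,u].round(0).astype(int).tolist()) for v in range(158,174)])
c=cv2.imread('pics/w4.png')[130:300,180:340]
cv2.imwrite('pics/crop4.png',cv2.resize(c,None,fx=3.4,fy=3.4,interpolation=cv2.INTER_CUBIC))
```

```text
[464.61967492 -54.76609162 107.05710131] [ 0.18009477 -0.5368988  -0.26030637] [ 0.00514972 -0.0055543   0.00187576]
266 [(158, 456, -17, 189), (159, 455, -17, 185), (160, 457, -21, 177), (161, 464, -40, 153), (162, 465, -45, 144), (163, 464, -42, 142), (164, 464, -42, 137), (165, 477, -76, 98), (166, 475, -71, 99), (167, 475, -70, 94), (168, 470, -60, 100), (169, 469, -56, 99), (170, 466, -49, 101), (171, 467, -51, 94), (172, 464, -45, 96), (173, 461, -38, 98)]
268 [(158, 456, -36, 173), (159, 459, -45, 160), (160, 458, -43, 157), (161, 458, -44, 152), (162, 459, -47, 145), (163, 457, -42, 144), (164, 458, -45, 137), (165, 459, -48, 130), (166, 469, -74, 98), (167, 467, -71, 97), (168, 465, -66, 97), (169, 463, -60, 97), (170, 461, -55, 98), (171, 458, -49, 99), (172, 455, -42, 102), (173, 454, -39, 100)]
```

View pics/crop4.png

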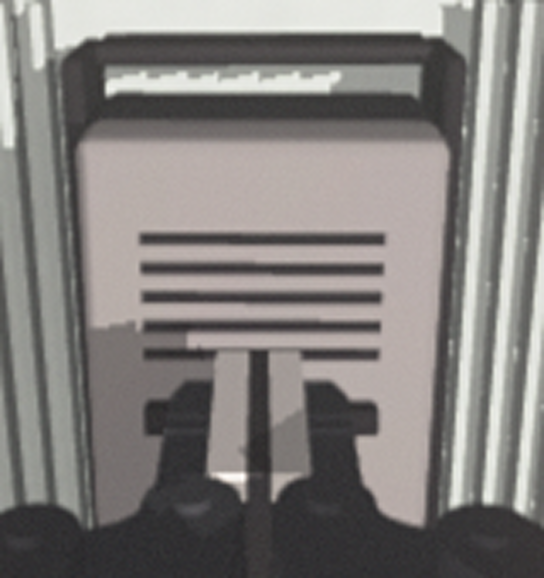

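No contact, and the images consistently show a gap of about 30 mm (visible tip ≈ z 128). So touch and images agree against the nominal 14 mm, and I expect contact near TCP z≈77. The guarded descent goes on.

play_rows --targets '[{"gripper": 1,"tx": 0,"ty": 0,"tz": 0.02,"spin": 0},{"gripper": 1,"tx": 0,"ty": 0,"tz": 0.04,"spin": 0},{"gripper": 1,"tx": 0,"ty": 0,"tz": 0.04,"spin": 0}]'

```text
clock: 5.32
position: [464.4, -54.8, 96.7]
ee_rot: [0.043, 0.999, -0.0, -0.001]
contact_force: [0.0, 0.1, 0.0]
gripper_width: -0.3
```

play_rows --targets '[{"gripper": 1,"tx": 0,"ty": 0,"tz": 0.016,"spin": 0},{"gripper": 1,"tx": 0,"ty": 0,"tz": 0.032,"spin": 0},{"gripper": 1,"tx": 0,"ty": 0,"tz": 0.032,"spin": 0}]'

```text
clock: 5.7
position: [464.5, -54.8, 88.9]
ee_rot: [0.043, 0.999, -0.0, -0.0]
contact_force: [0.8, -1.0, 0.1]
gripper_width: -0.1
```

Run:
```python
from h import *
s=read_state();print(s['position'],s['contact_force'],s['wrist_torque'])
save('wrist','w5');im=save('side','s5');P=cloud(im)
for u in (266,268):print(u,[(v,*P[v,u].round(0).astype(int).tolist()) for v in range(161,174)])
c=cv2.imread('pics/w5.png')[130:300,180:340]
cv2.imwrite('pics/crop5.png',cv2.resize(c,None,fx=3.4,fy=3.4,interpolation=cv2.INTER_CUBIC))
```

```text
[464.51477172 -54.79527002  88.91289679] [ 0.7765461  -1.0466964   0.05270692] [-0.00478121 -0.01436449 -0.00363878]
266 [(161, 456, -20, 173), (162, 456, -20, 168), (163, 455, -19, 165), (164, 457, -23, 157), (165, 463, -39, 135), (166, 463, -41, 129), (167, 463, -41, 124), (168, 463, -40, 120), (169, 470, -58, 96), (170, 468, -53, 97), (171, 464, -45, 101), (172, 464, -44, 97), (173, 461, -36, 100)]
268 [(161, 456, -39, 157), (162, 457, -41, 150), (163, 459, -47, 140), (164, 459, -47, 135), (165, 458, -46, 132), (166, 459, -50, 123), (167, 459, -49, 119), (168, 459, -49, 114), (169, 458, -49, 109), (170, 461, -56, 97), (171, 459, -52, 96), (172, 456, -45, 99), (173, 454, -39, 100)]
```

View pics/crop5.png

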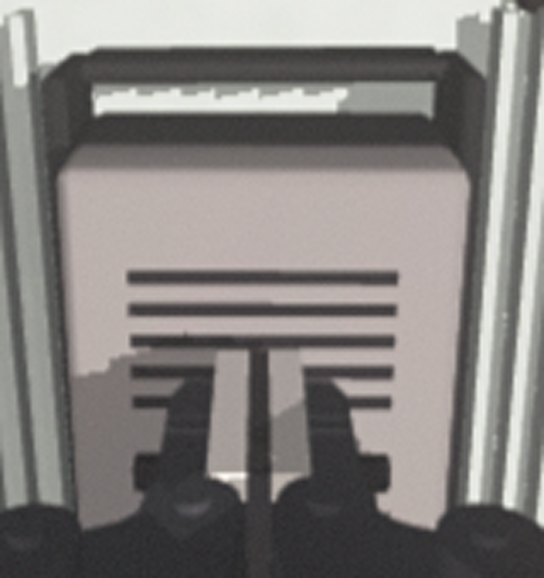

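play_rows --targets '[{"gripper": 1,"tx": 0,"ty": 0,"tz": 0.016,"spin": 0},{"gripper": 1,"tx": 0,"ty": 0,"tz": 0.028,"spin": 0},{"gripper": 1,"tx": 0,"ty": 0,"tz": 0.028,"spin": 0}]'

```text
clock: 6.18
position: [464.6, -54.8, 82.0]
ee_rot: [0.043, 0.999, -0.0, -0.0]
contact_force: [-0.0, -0.3, -0.6]
gripper_width: -0.2
```

play_rows --targets '[{"gripper": 1,"tx": 0,"ty": 0,"tz": 0.012,"spin": 0},{"gripper": 1,"tx": 0,"ty": 0,"tz": 0.012,"spin": 0}]'

```text
clock: 6.42
position: [464.6, -54.8, 79.1]
ee_rot: [0.043, 0.999, -0.0, -0.0]
contact_force: [0.0, -0.3, 0.2]
gripper_width: -0.2
```

play_rows --targets '[{"gripper": 1,"tx": 0,"ty": 0,"tz": 0.012,"spin": 0},{"gripper": 1,"tx": 0,"ty": 0,"tz": 0.012,"spin": 0}]'

```text
clock: 6.68
position: [465.1, -54.7, 76.5]
ee_rot: [0.043, 0.999, -0.0, 0.0]
contact_force: [-0.8, 0.1, 3.3]
gripper_width: -0.3
```

Contact at TCP z≈78, so the tips are about 21 mm behind the TCP. Next I press further.

play_rows --targets '[{"gripper": 1,"tx": 0,"ty": 0,"tz": 0.012,"spin": 0},{"gripper": 1,"tx": 0,"ty": 0,"tz": 0.02,"spin": 0},{"gripper": 1,"tx": 0,"ty": 0,"tz": 0.02,"spin": 0}]'

```text
clock: 7.05
position: [465.0, -54.8, 72.2]
ee_rot: [0.042, 0.999, -0.0, 0.0]
contact_force: [-3.7, 1.1, 9.9]
gripper_width: -0.3
```

play_rows --targets '[{"gripper": 1,"tx": 0,"ty": 0,"tz": 0.01,"spin": 0},{"gripper": 1,"tx": 0,"ty": 0,"tz": 0.016,"spin": 0},{"gripper": 1,"tx": 0,"ty": 0,"tz": 0.016,"spin": 0}]'

```text
clock: 7.42
position: [464.9, -54.8, 69.7]
ee_rot: [0.042, 0.999, -0.0, 0.0]
contact_force: [-7.4, 2.4, 20.4]
gripper_width: -0.2
```

play_rows --targets '[{"gripper": 1,"tx": -0.02,"ty": 0,"tz": 0,"spin": 0},{"gripper": 1,"tx": -0.04,"ty": 0,"tz": 0,"spin": 0},{"gripper": 1,"tx": -0.06,"ty": 0,"tz": 0,"spin": 0},{"gripper": 1,"tx": -0.06,"ty": 0,"tz": 0,"spin": 0}]'

```text
clock: 7.92
position: [476.4, -56.8, 69.8]
ee_rot: [0.042, 0.999, -0.001, -0.004]
contact_force: [-13.8, 2.5, 28.1]
gripper_width: 0.3
```

Run:
```python
from h import *
s=read_state();print(s['position'],s['contact_force'],s['wrist_torque'])
save('wrist','w6');save('side','s6')
c=cv2.imread('pics/w6.png')[130:384,130:390]
d=cv2.imread('pics/s6.png')[130:230,190:320]
cv2.imwrite('pics/crop6.png',cv2.hconcat([cv2.resize(c,(390,381)),cv2.resize(d,(410,381),interpolation=cv2.INTER_CUBIC)]))
```

```text
[476.38270011 -56.82730493  69.78339453] [-13.8002919    2.46353801  28.114408  ] [0.75136649 4.17263581 0.04082527]
```

View pics/crop6.png

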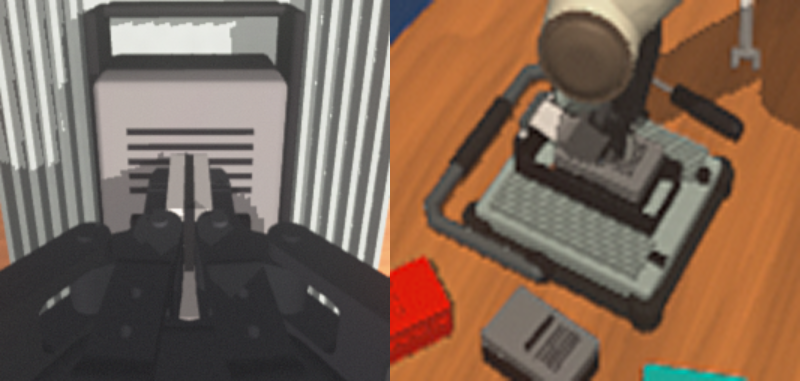

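The pack is sliding: the gap behind it has widened, and the force is a steady 28 N down and 14 N along. I keep going.

play_rows --targets '[{"gripper": 1,"tx": -0.02,"ty": 0,"tz": 0,"spin": 0},{"gripper": 1,"tx": -0.04,"ty": 0,"tz": 0,"spin": 0},{"gripper": 1,"tx": -0.06,"ty": 0,"tz": 0,"spin": 0},{"gripper": 1,"tx": -0.06,"ty": 0,"tz": 0,"spin": 0}]'

```text
clock: 8.52
position: [484.4, -58.2, 69.8]
ee_rot: [0.043, 0.999, -0.002, -0.011]
contact_force: [-28.8, 8.9, 42.6]
gripper_width: -0.1
```

play_rows --targets '[{"gripper": 1,"tx": -0.02,"ty": 0,"tz": 0,"spin": 0},{"gripper": 1,"tx": -0.04,"ty": 0,"tz": 0,"spin": 0},{"gripper": 1,"tx": -0.05,"ty": 0,"tz": 0,"spin": 0},{"gripper": 1,"tx": -0.05,"ty": 0,"tz": 0,"spin": 0}]'

```text
clock: 9.02
position: [484.4, -58.6, 69.6]
ee_rot: [0.044, 0.999, -0.002, -0.023]
contact_force: [-51.9, 22.6, 67.9]
gripper_width: -0.5
```

Run:
```python
from h import *
s=read_state();print(s['position'],s['contact_force'],s['wrist_torque'])
im=save('wrist','w7');save('side','s7');P=cloud(im)
for u in (235,275):print([(v,*P[v,u].round(0).astype(int).tolist()) for v in range(140,215,5)])
c=cv2.imread('pics/w7.png')[100:384,130:390]
d=cv2.imread('pics/s7.png')[130:230,190:320]
cv2.imwrite('pics/crop7.png',cv2.hconcat([cv2.resize(c,(390,426)),cv2.resize(d,(410,426),interpolation=cv2.INTER_CUBIC)]))
```

```text
[484.36700312 -58.5701858   69.58935205] [-51.89449584  22.60869343  67.94926783] [ 6.73757552 16.25664215 -0.22699661]
[(140, 430, -68, 40), (145, 433, -68, 41), (150, 436, -69, 41), (155, 440, -69, 41), (160, 441, -68, 54), (165, 441, -67, 69), (170, 441, -66, 82), (175, 443, -66, 88), (180, 445, -66, 88), (185, 448, -66, 89), (190, 450, -67, 90), (195, 453, -67, 90), (200, 456, -67, 90), (205, 459, -68, 89), (210, 462, -68, 90)]
[(140, 432, -41, 41), (145, 435, -42, 42), (150, 438, -42, 42), (155, 442, -42, 42), (160, 443, -43, 55), (165, 443, -44, 70), (170, 443, -45, 82), (175, 444, -45, 89), (180, 447, -45, 88), (185, 450, -45, 89), (190, 452, -46, 90), (195, 455, -46, 89), (200, 458, -46, 89), (205, 461, -46, 90), (210, 464, -46, 89)]
```

View pics/crop7.png

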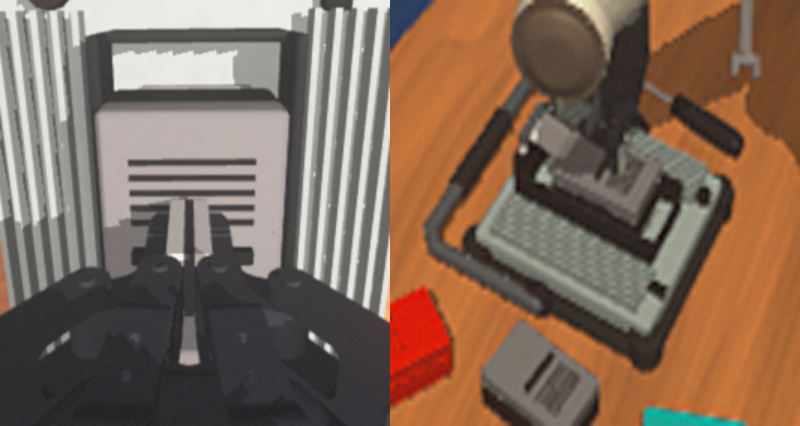

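The pack stopped with its front at about the clip (lamp x≈+49), and the force built to 52 N along and 68 N down. I'll ease the forward command before diagnosing.

play_rows --targets '[{"gripper": 1,"tx": 0.03,"ty": 0,"tz": 0,"spin": 0},{"gripper": 1,"tx": 0.06,"ty": 0,"tz": 0,"spin": 0},{"gripper": 1,"tx": 0.06,"ty": 0,"tz": 0,"spin": 0}]'

```text
clock: 9.5
position: [484.4, -58.2, 69.8]
ee_rot: [0.043, 0.999, -0.002, -0.007]
contact_force: [-21.5, 5.0, 35.9]
gripper_width: -0.0
```

Run:
```python
from h import *
s=read_state();print(s['position'],s['ee_rot'],s['contact_force'],s['wrist_torque'])
im=save('side','s8');P=cloud(im)
c=cv2.imread('pics/s8.png')[110:210,200:300]
cv2.imwrite('pics/crop8.png',cv2.resize(c,None,fx=6,fy=6,interpolation=cv2.INTER_CUBIC))
# lamp frame points ahead of fingers
L=np.array([503,-58.5]);a=np.radians(-4.95);
d=P[...,:2]-L; lx=d[...,0]*np.cos(a)+d[...,1]*np.sin(a); ly=-d[...,0]*np.sin(a)+d[...,1]*np.cos(a)
for v in range(140,180,2):
    print(v,[(u,int(lx[v,u]),int(ly[v,u]),int(P[v,u,2])) for u in range(244,272,3)])
```

```text
[484.43694523 -58.18471478  69.77248194] [ 0.04263907  0.99906289 -0.00157552 -0.00726452] [-21.49373198   5.01409644  35.88845227] [ 1.39851615  6.50685345 -0.01158219]
140 [(244, -74, 219, 407), (247, -82, 217, 409), (250, -88, 213, 408), (253, -94, 207, 406), (256, -102, 204, 408), (259, -108, 199, 407), (262, -113, 193, 404), (265, -109, 167, 384), (268, -49, 24, 256), (271, -51, 6, 244)]
142 [(244, -73, 218, 399), (247, -80, 214, 399), (250, -89, 214, 403), (253, -95, 209, 401), (256, -103, 207, 403), (259, -108, 199, 400), (262, -115, 196, 401), (265, -38, 24, 244), (268, -47, 20, 245), (271, -52, 8, 238)]
144 [(244, -73, 217, 391), (247, -80, 214, 393), (250, -90, 215, 397), (253, -96, 210, 396), (256, -103, 206, 396), (259, -110, 202, 396), (262, -116, 197, 395), (265, -41, 28, 239), (268, -47, 20, 235), (271, -52, 7, 229)]
146 [(244, -75, 220, 388), (247, -81, 216, 388), (250, -90, 215, 390), (253, -97, 212, 391), (256, -103, 206, 389), (259, -110, 202, 389), (262, -115, 196, 387), (265, -40, 27, 229), (268, -47, 19, 227), (271, -53, 8, 221)]
148 [(244, -74, 219, 380), (247,
[... 2601 characters left out ...]
, 89), (259, -14, 14, 86), (262, -24, 10, 88), (265, -34, 7, 90), (268, -43, 1, 89), (271, -51, -7, 86)]
174 [(244, 35, 35, 71), (247, 22, 36, 77), (250, 10, 35, 83), (253, 0, 34, 87), (256, -12, 33, 92), (259, -20, 26, 90), (262, -29, 19, 88), (265, -37, 12, 86), (268, -46, 7, 86), (271, -57, 4, 89)]
176 [(244, 31, 43, 69), (247, 23, 35, 66), (250, 12, 32, 69), (253, 0, 33, 76), (256, -14, 36, 85), (259, -23, 32, 86), (262, -33, 28, 88), (265, -45, 27, 93), (268, -51, 16, 87), (271, -61, 12, 88)]
178 [(244, 32, 42, 58), (247, 18, 44, 66), (250, 7, 41, 69), (253, 0, 33, 66), (256, -14, 36, 76), (259, -25, 35, 80), (262, -37, 36, 87), (265, -47, 31, 87), (268, -57, 28, 90), (271, -60, 8, 73)]
```

View pics/crop8.png

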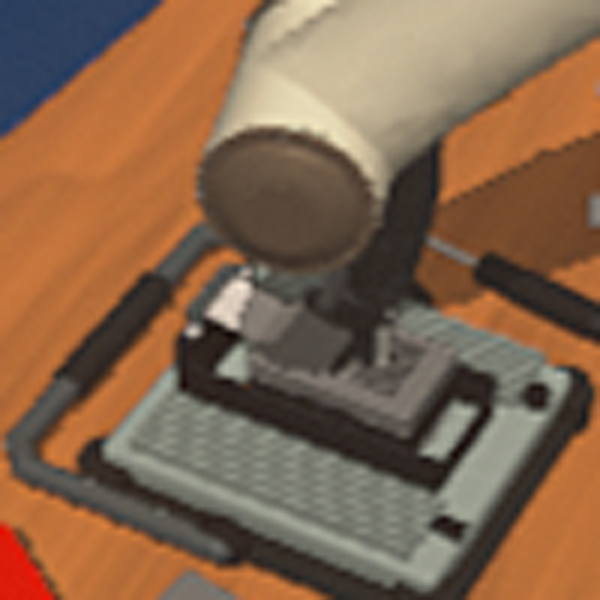

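Ledge contact is right (finger front ≈ ledge rear, lamp x≈-8), the top is at 89–90 mm, and nothing of the gripper is near the clip. The down-force grows as I push, which adds friction. I'll ease the press command a little and then push forward again.

play_rows --targets '[{"gripper": 1,"tx": 0,"ty": 0,"tz": -0.006,"spin": 0},{"gripper": 1,"tx": 0,"ty": 0,"tz": -0.01,"spin": 0},{"gripper": 1,"tx": 0,"ty": 0,"tz": -0.01,"spin": 0}]'

```text
clock: 9.93
position: [484.4, -58.1, 70.0]
ee_rot: [0.043, 0.999, -0.001, -0.008]
contact_force: [-16.8, 3.7, 20.7]
gripper_width: 0.3
```

play_rows --targets '[{"gripper": 1,"tx": -0.02,"ty": 0,"tz": 0,"spin": 0},{"gripper": 1,"tx": -0.03,"ty": 0,"tz": 0,"spin": 0},{"gripper": 1,"tx": -0.03,"ty": 0,"tz": 0,"spin": 0}]'

```text
clock: 10.3
position: [484.4, -58.4, 69.9]
ee_rot: [0.044, 0.999, -0.002, -0.016]
contact_force: [-32.6, 11.6, 37.2]
gripper_width: -0.4
```

play_rows --targets '[{"gripper": 1,"tx": 0,"ty": 0.012,"tz": -0.01,"spin": 0},{"gripper": 1,"tx": -0.02,"ty": 0.012,"tz": -0.018,"spin": 0},{"gripper": 1,"tx": -0.02,"ty": 0.012,"tz": -0.018,"spin": 0}]'

```text
clock: 10.68
position: [498.9, -56.0, 72.2]
ee_rot: [0.044, 0.999, -0.001, -0.006]
contact_force: [-6.8, -0.5, -0.0]
gripper_width: -0.1
```

```bash
cat > look.py <<'E'
import sys
from h import *
n=sys.argv[1]
s=read_state();print(s['clock'],s['position'],s['contact_force'],s['wrist_torque'])
im=save('wrist','w'+n);save('side','s'+n);P=cloud(im)
for u in (235,275):print([(v,*P[v,u].round(0).astype(int).tolist()) for v in range(130,215,5)])
c=cv2.imread(f'pics/w{n}.png')[100:384,130:390]
d=cv2.imread(f'pics/s{n}.png')[120:210,200:290]
cv2.imwrite(f'pics/crop{n}.png',cv2.hconcat([cv2.resize(c,(380,415)),cv2.resize(d,(415,415),interpolation=cv2.INTER_CUBIC)]))
E
python3 look.py 9
```

```text
10.675 [498.93419374 -55.98756886  72.15849578] [-6.8316356  -0.49952597 -0.01400695] [-0.10112411  2.04693643  0.01651739]
[(130, 439, -65, 41), (135, 441, -65, 47), (140, 444, -65, 50), (145, 447, -65, 48), (150, 451, -66, 47), (155, 454, -66, 48), (160, 455, -65, 60), (165, 455, -64, 73), (170, 455, -64, 84), (175, 456, -63, 90), (180, 459, -63, 92), (185, 461, -64, 92), (190, 464, -64, 91), (195, 467, -65, 91), (200, 470, -65, 91), (205, 473, -65, 91), (210, 475, -65, 93)]
[(130, 441, -38, 42), (135, 443, -39, 46), (140, 447, -39, 48), (145, 450, -39, 48), (150, 453, -40, 49), (155, 456, -40, 48), (160, 457, -40, 59), (165, 457, -41, 72), (170, 458, -42, 82), (175, 458, -42, 90), (180, 460, -43, 93), (185, 464, -43, 90), (190, 466, -43, 93), (195, 469, -43, 91), (200, 472, -43, 91), (205, 474, -44, 92), (210, 477, -44, 92)]
```

View pics/crop9.png

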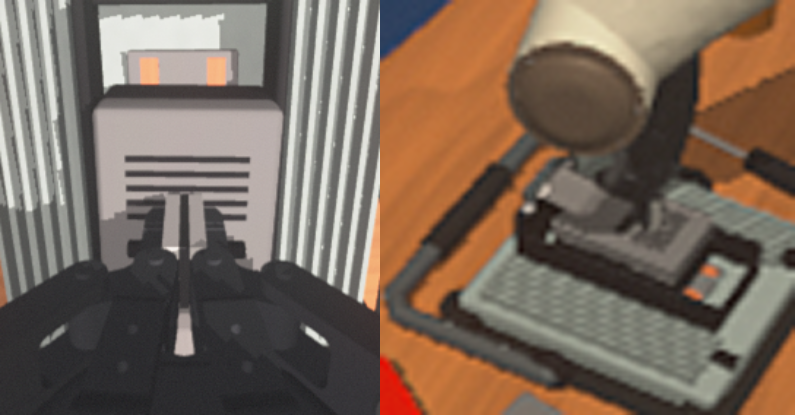

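The pack came free and went under the clip. Its rear edge is now at x≈456 (29 mm of travel), the block shows behind it pressed about 8 mm, and the fingers are still behind the ledge. About 18 mm is left, so I keep on with a light press.

play_rows --targets '[{"gripper": 1,"tx": -0.01,"ty": 0,"tz": 0.008,"spin": 0},{"gripper": 1,"tx": -0.03,"ty": 0,"tz": 0.008,"spin": 0},{"gripper": 1,"tx": -0.04,"ty": 0,"tz": 0.008,"spin": 0},{"gripper": 1,"tx": -0.04,"ty": 0,"tz": 0.008,"spin": 0}]'

```text
clock: 11.28
position: [509.6, -56.8, 70.7]
ee_rot: [0.044, 0.999, -0.001, -0.006]
contact_force: [-8.3, -0.1, 4.1]
gripper_width: -0.1
```

play_rows --targets '[{"gripper": 1,"tx": -0.02,"ty": 0,"tz": 0.004,"spin": 0},{"gripper": 1,"tx": -0.04,"ty": 0,"tz": 0.004,"spin": 0},{"gripper": 1,"tx": -0.04,"ty": 0,"tz": 0.004,"spin": 0}]'

```text
clock: 11.65
position: [518.0, -57.9, 70.0]
ee_rot: [0.043, 0.999, -0.001, -0.008]
contact_force: [-11.9, 0.5, 8.9]
gripper_width: 0.2
```

```bash
python3 look.py 10
```

```text
11.65 [518.03441054 -57.8791651   69.95714458] [-11.90961864   0.49947815   8.86823353] [0.22131513 3.39120496 0.04840443]
[(130, 457, -66, 47), (135, 460, -66, 47), (140, 463, -67, 47), (145, 467, -67, 45), (150, 470, -68, 46), (155, 473, -68, 46), (160, 474, -67, 57), (165, 474, -66, 70), (170, 474, -66, 82), (175, 476, -65, 88), (180, 478, -65, 90), (185, 481, -66, 89), (190, 483, -66, 90), (195, 486, -66, 90), (200, 489, -67, 88), (205, 492, -67, 89), (210, 494, -67, 91)]
[(130, 459, -41, 47), (135, 462, -41, 45), (140, 465, -41, 46), (145, 469, -41, 46), (150, 472, -41, 46), (155, 475, -42, 46), (160, 476, -42, 57), (165, 476, -43, 70), (170, 476, -44, 81), (175, 477, -44, 88), (180, 480, -45, 90), (185, 482, -45, 90), (190, 485, -45, 90), (195, 488, -45, 89), (200, 491, -45, 89), (205, 494, -46, 89), (210, 496, -46, 91)]
```

View pics/crop10.png

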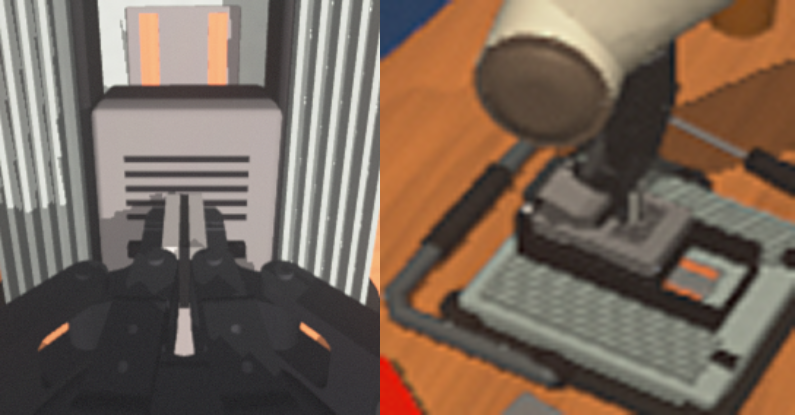

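play_rows --targets '[{"gripper": 1,"tx": -0.02,"ty": 0,"tz": 0,"spin": 0},{"gripper": 1,"tx": -0.02,"ty": 0,"tz": 0,"spin": 0}]'

```text
clock: 12.0
position: [518.0, -58.2, 69.9]
ee_rot: [0.044, 0.999, -0.001, -0.013]
contact_force: [-22.1, 5.7, 19.1]
gripper_width: -0.2
```

play_rows --targets '[{"gripper": 1,"tx": -0.024,"ty": 0,"tz": 0,"spin": 0},{"gripper": 1,"tx": -0.024,"ty": 0,"tz": 0,"spin": 0}]'

```text
clock: 12.25
position: [517.9, -58.4, 69.9]
ee_rot: [0.044, 0.999, -0.002, -0.019]
contact_force: [-33.7, 11.6, 31.5]
gripper_width: -0.1
```

The pack is hard against a stop at 48.5 mm of travel, which matches the 45–51 mm expected to home. Now I relax the push and lift straight off.

play_rows --targets '[{"gripper": 1,"tx": 0.03,"ty": 0,"tz": 0,"spin": 0},{"gripper": 1,"tx": 0.05,"ty": 0,"tz": -0.004,"spin": 0},{"gripper": 1,"tx": 0.06,"ty": 0,"tz": -0.012,"spin": 0},{"gripper": 1,"tx": 0.064,"ty": 0,"tz": -0.02,"spin": 0},{"gripper": 1,"tx": 0.066,"ty": 0,"tz": -0.04,"spin": 0},{"gripper": 1,"tx": 0.068,"ty": 0,"tz": -0.08,"spin": 0},{"gripper": 1,"tx": 0.07,"ty": 0,"tz": -0.12,"spin": 0},{"gripper": 1,"tx": 0.07,"ty": 0,"tz": -0.12,"spin": 0}]'

```text
clock: 13.25
position: [519.5, -56.1, 102.7]
ee_rot: [0.043, 0.999, 0.0, 0.002]
contact_force: [0.7, 0.1, -0.5]
gripper_width: 0.2
```

```bash
python3 look.py 11
```

```text
13.25 [519.45016832 -56.10246295 102.73504385] [ 0.69044092  0.05958803 -0.47380249] [-0.01207111  0.02945405 -0.03502014]
[(130, 462, -67, 48), (135, 466, -67, 47), (140, 470, -68, 48), (145, 473, -68, 48), (150, 474, -67, 63), (155, 475, -66, 80), (160, 475, -66, 90), (165, 478, -66, 91), (170, 482, -66, 91), (175, 485, -66, 92), (180, 488, -67, 91), (185, 491, -67, 92), (190, 494, -67, 92), (195, 498, -68, 92), (200, 502, -68, 91), (205, 505, -69, 92), (210, 508, -69, 92)]
[(130, 465, -37, 49), (135, 469, -37, 48), (140, 472, -38, 49), (145, 476, -38, 46), (150, 477, -39, 64), (155, 477, -40, 78), (160, 478, -41, 90), (165, 481, -41, 91), (170, 436, -49, 264), (175, 487, -41, 92), (180, 490, -42, 92), (185, 493, -42, 93), (190, 496, -42, 93), (195, 500, -42, 91), (200, 503, -43, 92), (205, 507, -43, 92), (210, 510, -43, 92)]
```

View pics/crop11.png

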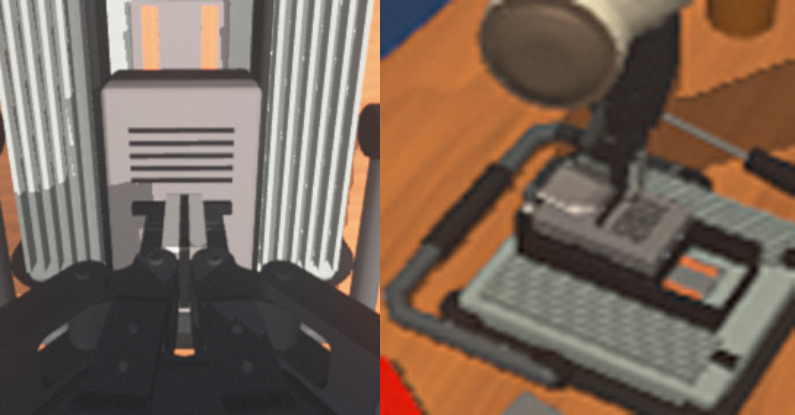

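play_rows --targets '[{"gripper": 1,"tx": 0,"ty": 0,"tz": -0.15,"spin": 0},{"gripper": 1,"tx": 0.05,"ty": -0.1,"tz": -0.35,"spin": 0},{"gripper": 1,"tx": 0.15,"ty": -0.3,"tz": -0.5,"spin": 0},{"gripper": 1,"tx": 0.25,"ty": -0.5,"tz": -0.5,"spin": 0},{"gripper": 1,"tx": 0.3,"ty": -0.7,"tz": -0.5,"spin": 0},{"gripper": 1,"tx": 0.3,"ty": -0.9,"tz": -0.5,"spin": 0},{"gripper": 1,"tx": 0.3,"ty": -0.95,"tz": -0.5,"spin": 0},{"gripper": 1,"tx": 0.3,"ty": -0.95,"tz": -0.5,"spin": 0}]'

```text
clock: 14.35
position: [423.0, -286.8, 225.7]
ee_rot: [0.044, 0.999, 0.0, -0.001]
contact_force: [-0.0, -0.8, -0.2]
gripper_width: -0.2
```

Run:
```python
from h import *
s=read_state();print(s['clock'],s['position'],s['contact_force'])
im=save('top','t12');s=save('side','s12');save('top','t13')
P=cloud(im)
for u in (283,290):print([(v,*P[v,u].round(0).astype(int).tolist()) for v in range(154,224,3)])
a=cv2.imread('pics/t12.png')[130:240,230:340];b=cv2.imread('pics/s12.png')[130:220,200:290]
cv2.imwrite('pics/crop12.png',cv2.hconcat([cv2.resize(a,(400,400),interpolation=cv2.INTER_CUBIC),cv2.resize(b,(400,400),interpolation=cv2.INTER_CUBIC)]))
```

```text
14.35 [ 423.00882089 -286.83303491  225.67182321] [-0.02958276 -0.78139834 -0.16212623]
[(154, 598, -46, 105), (157, 589, -46, 102), (160, 580, -46, 100), (163, 573, -47, 89), (166, 563, -47, 92), (169, 553, -47, 93), (172, 542, -47, 101), (175, 534, -47, 94), (178, 525, -47, 95), (181, 516, -47, 89), (184, 506, -47, 93), (187, 497, -47, 92), (190, 487, -47, 96), (193, 479, -47, 91), (196, 474, -48, 54), (199, 466, -48, 46), (202, 456, -48, 47), (205, 446, -48, 49), (208, 438, -49, 42), (211, 428, -49, 43), (214, 417, -48, 62), (217, 409, -49, 38), (220, 400, -49, 40), (223, 391, -49, 37)]
[(154, 615, -71, 35), (157, 590, -68, 100), (160, 580, -68, 102), (163, 573, -68, 93), (166, 564, -69, 86), (169, 554, -68, 91), (172, 543, -68, 98), (175, 534, -68, 95), (178, 525, -68, 95), (181, 517, -69, 89), (184, 507, -69, 90), (187, 497, -68, 94), (190, 488, -69, 90), (193, 479, -69, 91), (196, 474, -70, 58), (199, 466, -71, 49), (202, 456, -71, 49), (205, 447, -71, 48), (208, 438, -71, 43), (211, 428, -71, 45), (214, 417, -70, 56), (217, 409, -71, 47), (220, 399, -71, 46), (223, 391, -71, 40)]
```

View pics/crop12.png

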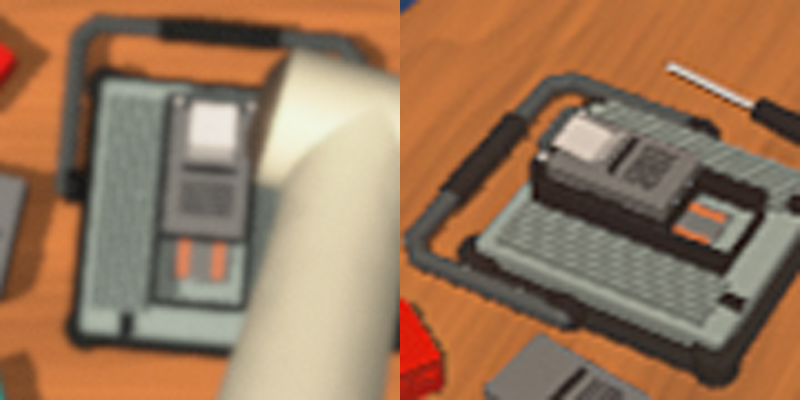

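View pics/t13.png

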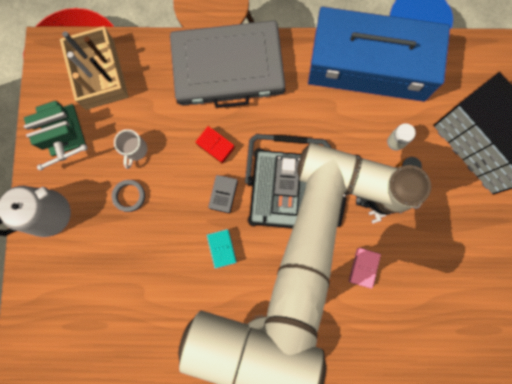

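In the top crop the pack meets the end wall at the clip mount with no gap, and the exposed contacts lie behind it. Its top is at about 92 mm, which fits the 8 mm expected at home. The spare pack, mug, tape and tin are at their original pixels. I'm handing the job in.

```bash
python3 -c "
from bench import *
print(job_done())"
```

```text
the job is handed in; nothing more can be done
None
```

The pack is pressed down and slid fully under the clip, and I handed the job in at about 14.4 s with the arm clear. No verdict was reported.

**What I did:** With the jaws shut and the fingertips behind the thumb ledge, I pressed the pack to its stop with about 20 N. I then slid it about 48 mm forward until it stopped hard at the end wall, relaxed the push and lifted straight off.

**Last checks:**
- **Position:** the pack's rear edge moved from world x≈427 to ≈476 mm, about 49 mm, against 45–51 mm expected. The top view shows no gap at the end wall.
- **Held down:** with the fingers off, the top sits level at about 92 mm, so the contacts are pressed about 8 mm, as expected at home. The clip angle I could only judge from that height and the pictures.
- **Other things:** the spare pack, mug, tape and tin are where they started in the pictures. The arm partly hid the jar, spanner and screwdriver in the last top view, but the fingers never went near them.

**What disagreed or went wrong:**
- **Fingertip distance:** the stated 14 mm did not hold. Images and touch both put the closed tips about 21 mm behind the TCP, so I went down step by step, checking the force.
- **Stall at the clip:** the slide stalled there once, and the force on the tool reached about 68 N down and 52 N back against the push (88 N overall, under the 120 N limit). Easing the down-force and a small side error freed it. It then jumped about 14 mm forward under the clip, with the finger load near zero for a moment.

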